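Shingle the washed spot plates in the draining tray

TASK

Set the three porcelain spot plates to drain in the tray as an overlapping fan, wells up and square to the tray: first white at the yellow rib nearest the black head bar, then blue at the middle rib, then brown at the last. Put each in heel first (black-striped end), held clearly steeper than it will lie, slide the heel low along the floor towards the robot until you feel it press fully home against the head-bar side of its rib, then lay the other end gently on the head bar or the plate before it and let go. Leave the bottle, beaker and jar where they are.

Things in the scene. Friction and masses are not known exactly. Their poses are not given: they have to be found in the camera images.
- tray: Fixed grey draining tray, 320 (x) x 170 (y) mm; rim 10 mm high, 5 mm thick; origin at the centre of its underside on the bench, z up; floor 4 mm above the bench. -x end roughly towards the robot. In it a comb is firmly clipped, anywhere within 15 mm either way of mid along x: not in the state, so feel (or look) for it; it does not shift under a push below 30 N. See liner.
- liner: The tray's fixed flat floor liner (309 x 159 x 4 mm, origin below its centre, axes as the tray). Comb on it, on the tray's middle line, 70 mm wide in y: yellow ribs 5 mm thick, 4.5 mm high above the floor; with the comb in mid position their stop faces (+x sides) are at tray x = 10 (rib 1), -55 (rib 2), -120 mm (rib 3); black head bar 10 mm thick, 15 mm high, centre at x = 113 mm.
- white_center (a point): White rigid porcelain spot plate, 120 (x) x 60 (y) x 10 (z) mm, about 160 g, with eight shallow wells drawn on its top; lies flat on the bench, wells up. This point is its centre, half-way up; z out of the wells' side. A black stripe across the top marks its heel end (-x); grasp it across its 60 mm width.
- white_heel (a point): Middle of the lower edge of the white plate's heel end (the end with the black stripe): 60 mm from its centre along the plate's -x, on its underside; axes as the plate.
- white: The white plate itself; origin at the centre of its underside, 5 mm below white_center; axes as above. Laid properly it slopes about 0.15 rad, its head end resting on the head bar.
- blue_center (a point): Blue rigid porcelain spot plate, 120 (x) x 60 (y) x 10 (z) mm, about 160 g, with eight shallow wells drawn on its top; lies flat on the bench, wells up. This point is its centre, half-way up; z out of the wells' side. A black stripe across the top marks its heel end (-x); grasp it across its 60 mm width.
- blue_heel (a point): Middle of the lower edge of the blue plate's heel end (the end with the black stripe): 60 mm from its centre along the plate's -x, on its underside; axes as the plate.
- blue: The blue plate itself; origin at the centre of its underside, 5 mm below blue_center; axes as above. Laid properly it slopes about 0.15 rad, its head end resting on the plate before it.
- brown_center (a point): Terracotta-brown rigid porcelain spot plate, 120 (x) x 60 (y) x 10 (z) mm, about 160 g, with eight shallow wells drawn on its top; lies flat on the bench, wells up. This point is its centre, half-way up; z out of the wells' side. A black stripe across the top marks its heel end (-x); grasp it across its 60 mm width.
- brown_heel (a point): Middle of the lower edge of the brown plate's heel end (the end with the black stripe): 60 mm from its centre along the plate's -x, on its underside; axes as the plate.
- brown: The brown plate itself; origin at the centre of its underside, 5 mm below brown_center; axes as above. Laid properly it slopes about 0.15 rad, its head end resting on the plate before it.
- reagent: Amber bottle with blue cap, 70 mm wide, 150 mm tall; bystander, not to be disturbed; origin at the centre of its underside.
- beaker: Clear glass beaker, 72 mm wide, 90 mm tall; bystander, not to be disturbed; origin at the centre of its underside.
- jar: Clear glass jar with blue cap, 60 mm wide, 80 mm tall; bystander, not to be disturbed; origin at the centre of its underside.
Not all that is in view belongs to the job. Of the things shaped like the blue, the blue one is meant.

How it is judged (in metres and radians):
On the way, in this order (a step that is already met when the one before it is completed fails the run):
1. the white plate's heel, low on the tray floor and tilted over 0.21 rad (12 degrees), is pressed against rib 1 (over 1.5 N between plate and tray comb or rim; the floor liner does not count) (x of white_heel in the frame of tray between -0.008 and 0.031 m and z of white_heel in the frame of tray below 0.0075 m and angle between white_center's own z axis and vertical above 0.21 rad and contact force between white and tray above 1.5 N), for 0.1 s.
2. the blue plate's heel, low on the tray floor and tilted over 0.21 rad (12 degrees), is pressed against rib 2 (over 1.5 N between plate and tray comb or rim; the floor liner does not count) (x of blue_heel in the frame of tray between -0.073 and -0.034 m and z of blue_heel in the frame of tray below 0.0075 m and angle between blue_center's own z axis and vertical above 0.21 rad and contact force between blue and tray above 1.5 N), for 0.1 s.
3. the brown plate's heel, low on the tray floor and tilted over 0.21 rad (12 degrees), is pressed against rib 3 (over 1.5 N between plate and tray comb or rim; the floor liner does not count) (x of brown_heel in the frame of tray between -0.138 and -0.099 m and z of brown_heel in the frame of tray below 0.0075 m and angle between brown_center's own z axis and vertical above 0.21 rad and contact force between brown and tray above 1.5 N), for 0.1 s.
At the end, for the whole second after the job is handed in: White, blue, brown plates at ribs 1, 2, 3: heel edges within 3 mm of the tray floor, neighbouring heels 61.5 to 68.5 mm apart, plates within 8 mm of the middle line, square within 0.09 rad, sloping 0.11 to 0.195 rad on the head bar or the plate before, released, at rest (x of white_heel in the frame of tray between -0.008 and 0.031 m and z of each of white_heel, blue_heel, brown_heel in the frame of tray below 0.007 m and y of white_center in the frame of tray between -0.008 and 0.008 m and angle between the y axis of each of white, blue, brown and the y axis of tray, either way round below 0.09 rad and angle between white_center's own z axis and vertical between 0.11 and 0.195 rad and linear speed of each of white, blue, brown below 0.01 m/s and x of blue_heel in the frame of tray between -0.073 and -0.034 m and y of blue_center in the frame of tray between -0.008 and 0.008 m and angle between blue_center's own z axis and vertical between 0.11 and 0.195 rad and distance between blue_heel and white_heel between 0.0615 and 0.0685 m and x of brown_heel in the frame of tray between -0.138 and -0.099 m and y of brown_center in the frame of tray between -0.008 and 0.008 m and angle between brown_center's own z axis and vertical between 0.11 and 0.195 rad and distance between brown_heel and blue_heel between 0.0615 and 0.0685 m); the robot touches nothing.
It fails at once if the bottle, beaker or jar is moved more than 20 mm (distance of any of reagent, beaker, jar from where it was at the start of the episode above 0.02 m).
It fails at once if a plate is slammed: over 35 N against the tray or another plate (contact force between any of white, blue, brown and tray above 35 N or contact force between white and blue above 35 N or contact force between any of blue, white and brown above 35 N).
It also fails if it takes over 70 s, if anything falls off the work surface, if the arm or the gripper's body presses on something with over 40 N, if the wrist force passes 120 N, or if a joint passes its speed limit or range.

ROBOT

A 6-joint arm with a two-finger parallel gripper is mounted at the origin on the work surface. World frame = base frame: x ahead of the robot, y to its left, z up, the work surface at z = 0. Lengths are in m, angles in degrees, forces in N, time in s.
With the tool pointing down it reaches from about 0.375 to 0.975 m from the base axis. Payload 3.8 kg.
Tool frame: the origin (TCP) lies midway between the tips of the shut fingers; the grasp point (between the pads) lies 19 mm behind it; z points along the fingers, x is the direction in which the jaws open and shut, and the axes are right-handed (so a half turn about z gives the same grasp; the last joint's range is limited). The gripper opens to 88 mm and grips with 3 to 60 N. Pads are 18 mm wide; open, the fingers measure 123 mm over their backs; the gripper's body (75 mm by 187 mm) begins 45 mm behind the grasp point.
Start: joints at [71.511, 15.12, 91.902, -0, 72.978, -2.114], TCP at [0.19, 0.648, 0.239] pointing down, gripper open.
Joint ranges: [-150.88, 150.88], [-54.13, 125.18], [17.81, 147.31], [-75.09, 255.09], [0, 152.58], [-146.25, 146.25]. Speed limits (degrees/s): [147.25, 147.25, 180, 180, 180, 180].

INTERFACE

Orientations are given as a 3x3 rotation matrix whose columns are the frame's x, y, z axes.
In Python, from cell import * gives the robot as it stands. Calls block until the motion is done:
- move_ptp(position, orientation): joint-space move of the TCP to a pose.
- move_l(position, rot=None, rate=0.15, threshold=None): straight line of the TCP; rot=None keeps the orientation; rate is the mean speed in m/s. With threshold (N) it stops when the force on the tool has changed by that much, and returns True; else False.
- goto_joints(angles): joint-space move.
- command_gripper(opening, grip_force=None): finger opening in m; grip_force is the grip in N (None keeps the last); returns when the fingers have stopped.
- wait(seconds).
- solve_ik(position, orientation): joint angles nearest the present ones, or None.
- get_state(): the state.
- get_image(name): name is "side" or "top" or "wrist"; returns a dict with "image" (400x640x3 uint8, red, green, blue), "intrinsics" (3x3 intrinsics, pixels), "dist" ([k1, k2, p1, p2, k3] as OpenCV has them; the pictures are not rectified), "position" and "orientation" of the camera in the world. Camera axes: x right, y up, looking along -z (the intrinsics and any distortion apply to the point x, -y, -z); pixel columns grow to the right and rows downward; lengths in m; the calibration is good to about 2 mm. A picture is of the moment at which its call begins. There is no depth.
A pose or a line that the arm cannot do raises IKError and nothing moves.
- close_job(): hands the job in, once; it reports no verdict.
Trained networks look in a picture, given as the dict that the camera call returned (one of the last four; its "shot" number tells which), for a name from the list of things; names that differ only in an ending like _2 or _b are one class to them, and where a whole thing is asked for, a point or a joint stands for the part that bears it (a point fixed in the world has none). Each returns a list of dicts, best first, with "score" (0 to 1); they miss things now and then, are a little off and sometimes report something else, mostly with a low value. They report only what shows in the picture. A call takes as long as a camera call. They do not tell look-alikes from the thing itself.
- silhouettes(picture, name): "region" (400x640 bool, what is visible of it) and "centre" ([column, row] in pixels, amid what is visible of it).
The state is a dict: "time": time; "joints": joint angles; "joint_vel": joint speeds; "joint_torque": joint torques, N m; "tcp_pos": TCP position; "tool_rot": TCP orientation; "force": force on the tool from outside, world axes, zero at the start; "ft_torque": the same for the moment, N m; "gripper_width": finger opening in m.
Only numpy, scipy, OpenCV 4.12 (cv2) and the standard library are available. Lean on these libraries where they do the work, as an engineer would, in place of code of your own. Each camera call takes 0.05 s, during which the arm holds its last target.

## Working session

There is one attempt and no reset: what is moved stays moved. The work goes in short steps, each a Python script; the robot and the scene stay as the last script left them, time stands still between calls to the robot, and variables do not carry over. Pictures are saved under pics/ and viewed, and the job is handed in when it is done.

```bash
ls; mkdir -p pics; python3 - <<'E'
from cell import *
import cv2
for n in ["top","side","wrist"]:
    p=get_image(n)
    cv2.imwrite(f"pics/{n}0.png",p["image"][:,:,::-1])
    print(n,p["intrinsics"],p["dist"],p["position"],p["orientation"])
s=get_state();print(s)
E
```

```text
pics
top [[475.65839137   0.         322.40757263]
 [  0.         475.65839137 203.72844362]
 [  0.           0.           1.        ]] [0.00206981 0.         0.         0.         0.        ] [0.46791622 0.08598456 1.20248885] [[ 0.01473618  0.9972199  -0.07304322]
 [-0.99988245  0.01500611  0.00314805]
 [ 0.00423539  0.07298824  0.99732381]]
side [[385.60055113   0.         319.536753  ]
 [  0.         385.60055113 202.95290014]
 [  0.           0.           1.        ]] [0.0058641 0.        0.        0.        0.       ] [-0.048363   -0.57302271  0.83811059] [[ 0.72857308  0.46199751 -0.505707  ]
 [-0.68492029  0.50009492 -0.52989553]
 [ 0.00809108  0.7324366   0.68078716]]
wrist [[319.37072505   0.         322.58588972]
 [  0.         319.37072505 195.92042271]
 [  0.           0.           1.        ]] [-0.02849746  0.          0.          0.          0.        ] [0.11708187 0.66890998 0.38381951] [[ 0.28245144 -0.91731302 -0.28063857]
 [ 0.95928016  0.2695877   0.08428549]
 [-0.00165947 -0.29301757  0.95610562]]
{'time': 0.15, 'joints': array([ 7.15114285e+01,  1.51601702e+01,  9.19629825e+01,  4.45168752e-04,
        7.29769239e+01, -2.11429506e+00]), 'joint_vel': array([-0.07208917, -0.07823154, -0.0015664 , -0.03056287,  0.00824051,
       -0.04942676]), 'joint_torque': array([ 1.12414189e-03, -5.02845490e+01, -3.57471085e+01,  7.30863540e-02,
        2.49315030e-02, -1.13844226e-04]), 'tcp_pos': array([0.19011655, 0.6471036 , 0.23766592]), 'tool_rot': array([[ 2.81912434e-01,  9.59439975e-01, -5.60940718e-04],
       [ 9.59438551e-01, -2.81912983e-01, -1.65415947e-03],
       [-1.74520319e-03, -7.18600281e-05, -9.99998475e-01]]), 'force': array([-0.51782244, -0.37496088,  0.21585773]), 'ft_torque': array([-0.01047739, -0.02694913, -0.05289676]), 'gripper_width': 0.08806237402203447}
```

View pics/top0.png

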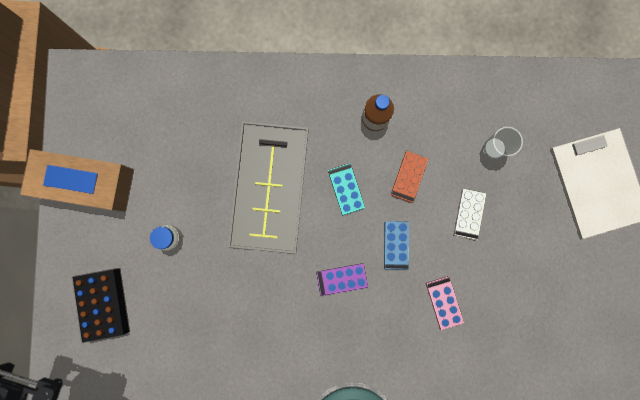

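View pics/side0.png

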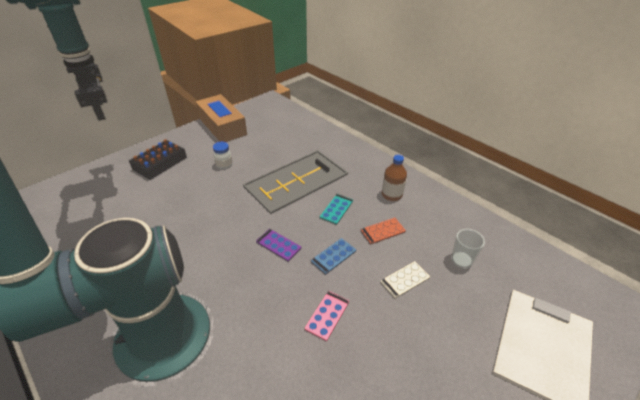

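View pics/wrist0.png

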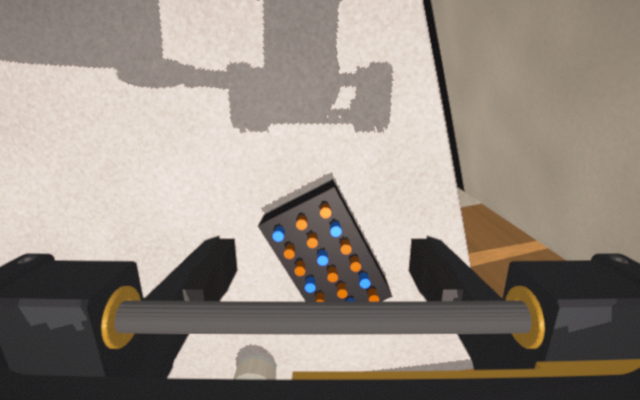

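The top picture shows these plate-shaped things:
- blue at (397,245), stripe at its lower end
- cyan at (347,190), a look-alike
- purple at (342,280), a look-alike
- pink at (445,303), a look-alike
- white at (470,214)
- brown at (409,177)

The stripes on white and brown are also at their lower (robot) ends. The clipboard, the box and the rack are not part of the job. In the tray, the head bar is at (273,143) and the ribs are at about (268,184), (266,210) and (263,236). I choose blue at (397,245).

```bash
cat > h.py <<'E'
from cell import *
import numpy as np, cv2
from scipy.optimize import minimize
def project(p,P):
    P=np.atleast_2d(P); q=(P-p["position"])@np.array(p["orientation"])
    q=q*[1,-1,-1]
    return cv2.projectPoints(q.reshape(-1,1,3),np.zeros(3),np.zeros(3),np.array(p["intrinsics"]),np.array(p["dist"]))[0].reshape(-1,2)
def unproject(p,uv,z):
    uv=np.array(uv,float).reshape(-1,1,2)
    n=cv2.undistortPoints(uv,np.array(p["intrinsics"]),np.array(p["dist"])).reshape(-1,2)
    d=np.c_[n[:,0],-n[:,1],-np.ones(len(n))]@np.array(p["orientation"]).T
    t=(z-p["position"][2])/d[:,2]
    return p["position"]+d*t[:,None]
def box(x,y,a,L,W,z0,z1):
    c,s=np.cos(a),np.sin(a);R=np.array([[c,-s],[s,c]])
    xy=np.array([[i*L/2,j*W/2] for i,j in((1,1),(1,-1),(-1,-1),(-1,1))])@R.T+[x,y]
    return np.vstack([np.c_[xy,[z]*4] for z in(z0,z1)])
def fitbox(views,L,W,z0,z1,g):
    # views: list of (picture, mask); soft mask overlap
    K=4
    def cost(v):
        t=0
        for p,m in views:
            r,c=np.where(m); r0,c0=r.min()-12,c.min()-12; h,w=np.ptp(r)+24,np.ptp(c)+24
            M=m[r0:r0+h,c0:c0+w].astype(float)
            h,w=M.shape
            uv=project(p,box(v[0],v[1],v[2],L,W,z0,z1))-[c0,r0]
            hull=cv2.convexHull(uv.astype(np.float32)).reshape(-1,2)
            im=np.zeros((h*K,w*K),np.uint8)
            cv2.fillConvexPoly(im,np.round(((hull+.5)*K-.5)*16).astype(np.int32),255,shift=4)
            S=cv2.resize(im,(w,h),interpolation=cv2.INTER_AREA)/255.
            t+=((S-M)**2).sum()/M.sum()
        return t
    best=None
    for da in(-.05,.05):
        r=minimize(cost,g,method='Nelder-Mead',options=dict(initial_simplex=np.array(g)+np.array([[0,0,da],[.008,0,-da],[0,.008,0],[-.006,-.006,da/2]]),xatol=1e-5,fatol=1e-6))
        if best is None or r.fun<best.fun: best=r
    return best.x,best.fun
E
cat > a.py <<'E'
from h import *
import pickle
T=get_image("top");S=get_image("side");out={}
D=T["image"].copy()
for n,dims in dict(white=(.12,.06,0,.01),blue=(.12,.06,0,.01),brown=(.12,.06,0,.01),tray=(.32,.17,0,.01)).items():
    c={}
    for nm,p in(("T",T),("S",S)):
        L=silhouettes(p,n)
        print(n,nm,[(round(d["score"],2),np.round(d["centre"]).tolist(),int(d["region"].sum())) for d in L[:8]])
        c[nm]=L
    tgt=dict(white=(470,214),blue=(397,245),brown=(409,177),tray=(269,188))[n]
    d=min(c["T"],key=lambda d:np.hypot(*(np.array(d["centre"])-tgt)))
    g=unproject(T,d["centre"],.01)[0]
    a0=dict(white=-.1,blue=0,brown=-.2,tray=-.06)[n]
    x1,f1=fitbox([(T,d["region"])],*dims,[g[0],g[1],a0])
    uv=project(S,[[x1[0],x1[1],.005]])[0]
    e=min(c["S"],key=lambda d:np.hypot(*(np.array(d["centre"])-uv)))
    x2,f2=fitbox([(S,e["region"])],*dims,x1)
    x3,f3=fitbox([(T,d["region"]),(S,e["region"])],*dims,x1)
    print(n,x1.round(4),f1,x2.round(4),f2,x3.round(4),f3)
    out[n]=x3; out[n+"_T"]=x1
    B=box(*x1,*dims[:2],0,.01)[4:]
    cv2.polylines(D,[np.round(project(T,B)).astype(np.int32)],True,(0,255,0),1)
pickle.dump(out,open("poses.pkl","wb"));pickle.dump((T,S),open("pic.pkl","wb"))
crop=D[110:290,220:500]
cv2.imwrite("pics/crop1.png",cv2.resize(crop[:,:,::-1],None,fx=2.8,fy=2.8,interpolation=cv2.INTER_CUBIC))
print(get_state()["time"])
E
python3 a.py
```

```text
white T [(0.59, [469.0, 212.0], 1198)]
white S []Traceback (most recent call last):
  File "a.py", line 17, in <module>
    e=min(c["S"],key=lambda d:np.hypot(*(np.array(d["centre"])-uv)))
ValueError: min() iterable argument is empty
```

```bash
python3 - <<'E'
s=open('a.py').read()
s=s.replace('    e=min(','    if not c["S"]: c["S"]=silhouettes(S,n)\n    if not c["S"]: print(n,x1,f1);out[n]=out[n+"_T"]=x1;cv2.polylines(D,[np.round(project(T,box(*x1,*dims[:2],0,.01)[4:])).astype(np.int32)],True,(0,255,0),1);continue\n    e=min(')
open('a.py','w').write(s)
E
python3 a.py
```

```text
white T [(0.9, [469.0, 214.0], 1219)]
white S [(0.97, [401.0, 282.0], 1016)]
white [ 0.5353 -0.2897 -0.1851] 0.01810864061560219 [ 0.533  -0.2898 -0.1965] 0.029248759562494137 [ 0.5347 -0.2898 -0.1903] 0.05743048129008257
blue T [(0.91, [348.0, 190.0], 1124), (0.83, [394.0, 243.0], 1143), (0.81, [446.0, 303.0], 1178), (0.76, [343.0, 279.0], 1167)]
blue S [(0.93, [336.0, 206.0], 552), (0.79, [280.0, 244.0], 728), (0.69, [327.0, 315.0], 1150), (0.63, [332.0, 253.0], 790), (0.43, [325.0, 173.0], 202)]
blue [ 0.455  -0.1047  0.007 ] 0.04124619947304742 [ 0.4547 -0.1037  0.0069] 0.054334039001552474 [ 0.4549 -0.1042  0.0042] 0.10425078462824995
brown T [(0.84, [407.0, 173.0], 1122)]
brown S [(0.96, [381.0, 228.0], 628)]
brown [ 0.629  -0.1366 -0.3373] 0.03023388097680791 [ 0.6282 -0.1364 -0.2941] 0.11233832161564514 [ 0.6293 -0.1366 -0.3347] 0.1469119462625318
tray T [(0.89, [265.0, 143.0], 227)]
tray S [(0.72, [295.0, 182.0], 778), (0.67, [384.0, 232.0], 643)]
tray [0.9776 0.4461 1.1233] 1.0 [0.9856 0.4461 1.1733] 1.0 [0.9856 0.4461 1.1733] 2.0
0.85
```

```bash
cat > b.py <<'E'
from h import *
import pickle
T=get_image("top");S=get_image("side")
D=T["image"].copy()
for p,nm in((T,"T"),(S,"S")):
    for n in("liner","tray"):
        L=silhouettes(p,n)
        print(nm,n,[(round(d["score"],2),np.round(d["centre"]).tolist(),int(d["region"].sum())) for d in L])
        if n=="liner" and L:
            m=L[0]["region"]
            # fill holes, comb excluded
            m=cv2.morphologyEx(m.astype(np.uint8),cv2.MORPH_CLOSE,np.ones((9,9)))>0
            print(fitbox([(p,m)],.309,.159,.004,.004,[.61,.205,-.06]), m.sum())
poses=pickle.load(open("poses.pkl","rb"))
hsv=cv2.cvtColor(T["image"],cv2.COLOR_RGB2HSV)
ym=cv2.inRange(hsv,(22,100,80),(35,255,255))[120:260,225:310]
r,c=np.where(ym>0); P=unproject(T,np.c_[c+225,r+120],.0085)
pickle.dump(P,open("yel.pkl","wb"))
for n in("white","blue","brown"):
    cv2.polylines(D,[np.round(project(T,box(*poses[n],.12,.06,0,.01)[4:])).astype(np.int32)],True,(0,255,0),1)
cv2.imwrite("pics/crop2.png",cv2.resize(D[110:290,220:500,::-1],None,fx=2.8,fy=2.8,interpolation=cv2.INTER_CUBIC))
cv2.imwrite("pics/tray2.png",cv2.resize(T["image"][115:260,220:320,::-1],None,fx=4,fy=4,interpolation=cv2.INTER_CUBIC))
E
python3 b.py
```

```text
T liner [(0.92, [270.0, 187.0], 6960)]
(array([ 0.5975653 ,  0.21902685, -0.07968958]), np.float64(0.010482091787682514)) 7570
T tray [(0.65, [267.0, 184.0], 1314)]
S liner [(0.66, [382.0, 229.0], 717)]
(array([ 0.61 ,  0.205, -0.11 ]), np.float64(1.0)) 717
S tray [(0.72, [298.0, 183.0], 595)]
```

View pics/crop2.png

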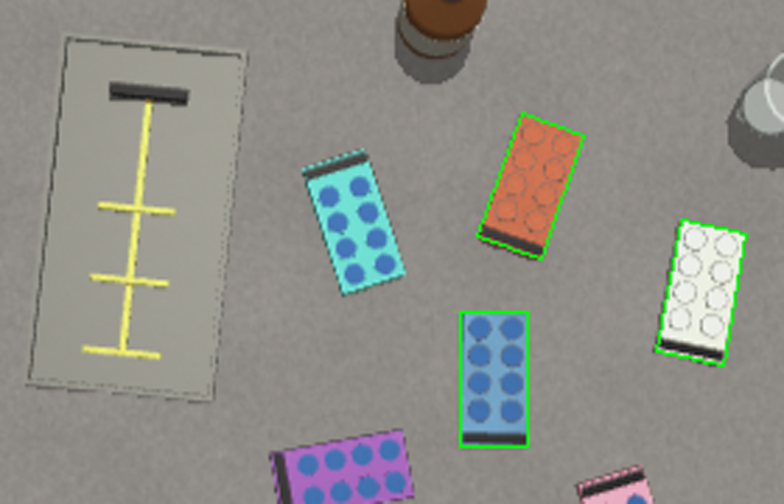

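View pics/tray2.png

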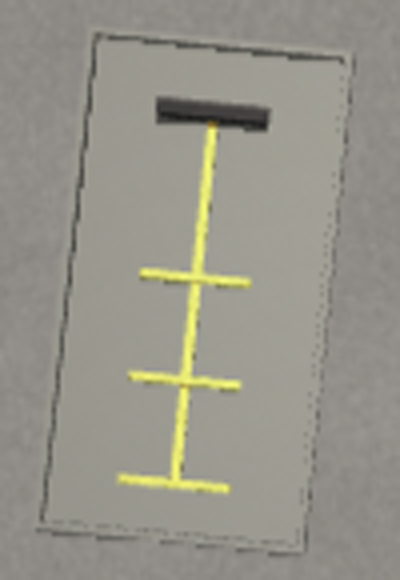

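The outlines sit on blue, brown and white, and each black stripe is at the end nearer the robot. The choice of blue at top-picture pixel (397,245) holds. Next I find the comb in the tray frame.

```bash
python3 - <<'E'
import pickle,numpy as np
P=pickle.load(open("yel.pkl","rb"))
x,y,a=.5976,.2190,-.0797
c,s=np.cos(a),np.sin(a)
Q=(P[:,:2]-[x,y])@np.array([[c,-s],[s,c]])
o=np.abs(Q[:,1])>8e-3
for lo,hi in((-.02,.04),(-.085,-.025),(-.15,-.09)):
    k=o&(Q[:,0]>lo)&(Q[:,0]<hi)
    print(k.sum(),Q[k].mean(0),Q[k].min(0),Q[k].max(0),np.polyfit(Q[k,1],Q[k,0],1))
k=~o; print(Q[k].min(0),Q[k].max(0),np.polyfit(Q[k,0],Q[k,1],1))
E
```

```text
54 [0.00526555 0.00154845] [ 0.00224921 -0.0339983 ] [0.00838792 0.03482829] [0.00281362 0.00526119]
46 [-0.05969768  0.00224306] [-0.0625155  -0.03284184] [-0.05677284  0.03518978] [ 0.0006535  -0.05969914]
45 [-0.12425728 -0.00031599] [-0.12698207 -0.03443955] [-0.12165169  0.03358265] [ 0.00382024 -0.12425608]
[-0.12638505 -0.00783638] [0.1055003  0.00768487] [-0.00114381 -0.00013855]
```

The tray fit gives centre (0.598, 0.219) and yaw -0.08. Its stop faces come out at about x = 8, -57 and -122 mm, so the comb is about -2 mm from mid. The rib lines agree with the fit in y and yaw. Next, grasp white.

```bash
cat > m.py <<'E'
from h import *
import pickle
poses=pickle.load(open("poses.pkl","rb"))
TX,TY,TA=.5976,.2190,-.0797
H=.003
def Rp(a,t):  # plate axes, yaw a, head-up tilt t
    c,s=np.cos(a),np.sin(a)
    Rz=np.array([[c,-s,0],[s,c,0],[0,0,1]])
    Ry=np.array([[np.cos(t),0,-np.sin(t)],[0,1,0],[np.sin(t),0,np.cos(t)]])
    return Rz@Ry
def tool(a,t):
    R=Rp(a,t); return np.c_[R[:,1],R[:,0],-R[:,2]]
def tr(x,y,z):
    c,s=np.cos(TA),np.sin(TA); return np.array([TX+c*x-s*y,TY+s*x+c*y,z])
def totray(p):
    c,s=np.cos(TA),np.sin(TA); d=np.array(p)-[TX,TY,0]; return np.array([c*d[0]+s*d[1],-s*d[0]+c*d[1],d[2]])
def tcp_for_heel(heel,t): return heel+Rp(TA,t)@np.array([.06,0,H])
def heel_now():
    s=get_state(); R=s["tool_rot"]; P=np.c_[R[:,1],R[:,0],-R[:,2]]
    return totray(s["tcp_pos"]-P@np.array([.06,0,H]))
def rep(l):
    s=get_state(); print(l,"t",round(s["time"],2),"F",s["force"].round(2),"heel(tray mm)",(heel_now()*1e3).round(1),"tilt",round(float(np.arcsin(s["tool_rot"][2,1])),3),"w",round(s["gripper_width"],4),flush=True)
def pick(n):
    x,y,a=poses[n]
    command_gripper(.088)
    move_ptp([x,y,.12],tool(a,0)); rep("above")
    print(move_l([x,y,.02],rate=.12)); print(move_l([x,y,H],rate=.05,threshold=6)); rep("down")
    command_gripper(.05,45); rep("grip")
    move_l([x,y,.25],rate=.2); rep("lift")
def over(hx,t=.35,z=.03):
    p=tcp_for_heel(tr(hx,0,.10),t); p[2]=.22
    move_ptp(p,tool(TA,t)); rep("over")
    move_l(tcp_for_heel(tr(hx,0,z),t),rate=.12); rep("low")
def snap(n,crop=None,f=1):
    p=get_image(n.split("_")[0]); im=p["image"]
    if crop: im=im[crop[1]:crop[3],crop[0]:crop[2]]
    cv2.imwrite(f"pics/{n}.png",cv2.resize(im[:,:,::-1],None,fx=f,fy=f,interpolation=cv2.INTER_CUBIC)); return p
E
python3 - <<'E'
from m import *
rep("s")
pick("white")
snap("side_w1"); snap("wrist_w1")
over(.024)
snap("side_w2")
E
```

```text
s t 1.15 F [-0.5   0.72 -0.  ] heel(tray mm) [-498.9  407.1  235.7] tilt 0.0 w 0.0882
above t 4.87 F [-0.15  0.49  0.08] heel(tray mm) [ -81.4 -505.   117.1] tilt 0.0 w 0.0879
False
False
down t 6.34 F [ 0.94  0.06 -0.15] heel(tray mm) [-8.220e+01 -5.053e+02 -5.000e-01] tilt -0.001 w 0.0886
grip t 6.89 F [-0.33  0.6   0.56] heel(tray mm) [-8.160e+01 -5.056e+02  2.000e-01] tilt 0.0 w 0.0592
lift t 8.28 F [ 0.22  0.19 -0.93] heel(tray mm) [ -82.7 -505.1  245.4] tilt -0.003 w 0.0591
over t 10.27 F [ 1.    0.41 -1.14] heel(tray mm) [ 24.4  -1.1 196.7] tilt 0.35 w 0.0596
low t 11.81 F [ 0.35 -0.32 -2.62] heel(tray mm) [24.9  0.4 31.2] tilt 0.352 w 0.059
```

View pics/side_w2.png

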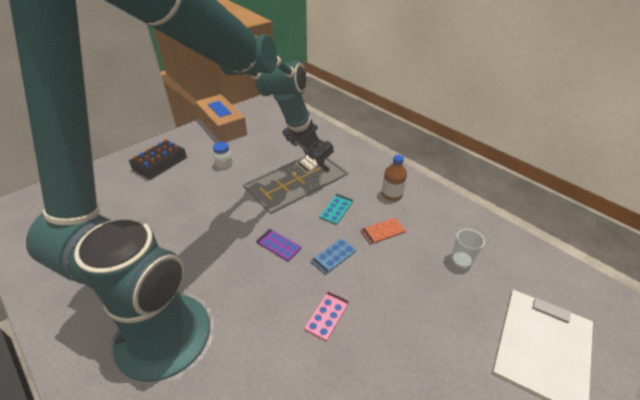

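View pics/wrist_w1.png

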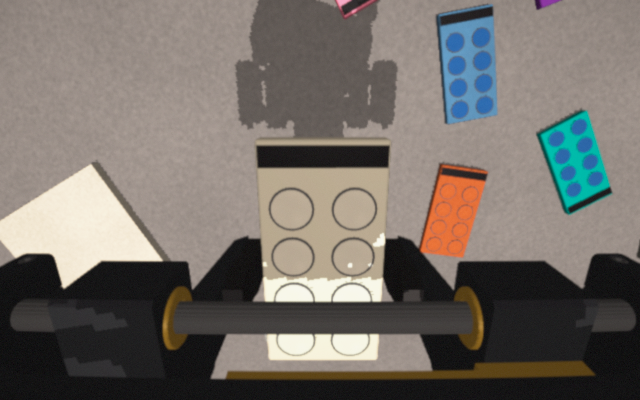

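The side picture shows white held tilted, heel down, over the tray at about (308,162). The wrist picture shows it square in the jaws, with the stripe at (322,156). Next I touch the floor, then slide.

```bash
cat >> m.py <<'E'
def home(hx,t=.35):
    s0=get_state()
    d=Rp(TA,0)@np.array([1,0,0])
    p=s0["tcp_pos"].copy(); p[2]-=.05
    print("touch",move_l(p,rot=tool(TA,t),rate=.02,threshold=2.5)); rep("floor")
    p=get_state()["tcp_pos"].copy()
    print("slide",move_l(p-d*.04,rot=tool(TA,t),rate=.025,threshold=5)); rep("home")
    wait(.3); rep("held")
    s=get_state()
    print("push along tray x", round(float((s["force"]-s0["force"])@d),2))
E
python3 - <<'E'
from m import *
home(.024)
snap("side_w3",(220,130,380,230),5)
E
```

```text
touch True
floor t 13.27 F [ 0.84 -0.47  2.71] heel(tray mm) [25.   0.2  2. ] tilt 0.351 w 0.0587
slide True
home t 14.03 F [0.79 0.69 1.94] heel(tray mm) [9.5 0.1 2. ] tilt 0.351 w 0.0593
held t 14.33 F [-1.14 -0.98  1.01] heel(tray mm) [10.6  0.4  2.2] tilt 0.352 w 0.0589
push along tray x -0.96
```

View pics/side_w3.png

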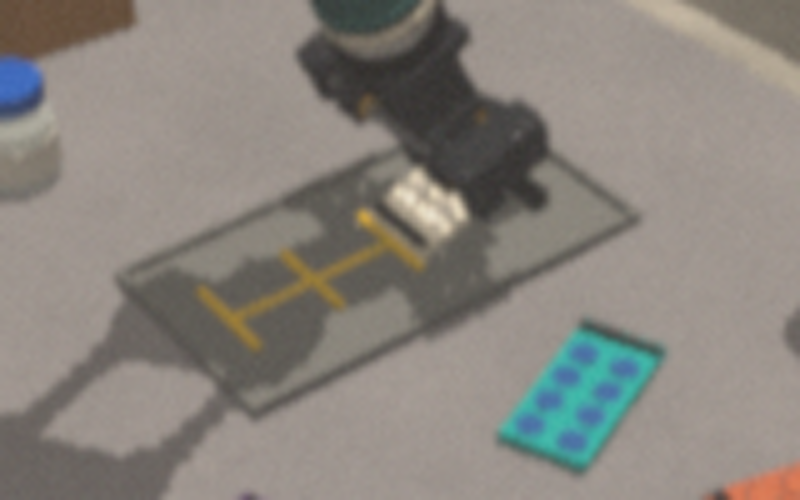

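```bash
cat >> m.py <<'E'
def favg(n=8):
    F=[]
    for _ in range(n): F.append(get_state()["force"]); wait(.02)
    return np.mean(F,0)
def press(F0,t=.35,goal=5,maxn=10,step=.001,dz=0):
    d=Rp(TA,0)@np.array([1,0,0]); h=heel_now(); y0=h[1]
    p=get_state()["tcp_pos"].copy()
    for i in range(maxn):
        p=p-d*step; p[2]+=dz
        move_l(p,rot=tool(TA,t),rate=.02); f=favg()-F0
        print(i,"push",round(float(f@d),2),"up",round(float(f[2]),2),"heel",(heel_now()*1e3).round(1))
        if f@d>goal: return p
    return p
E
python3 - <<'E'
from m import *
press(np.array([.3,0,-2]))
rep("p")
E
```

```text
0 push 0.51 up 3.18 heel [10.4  0.6  2.7]
1 push 1.29 up 3.28 heel [9.4 0.7 2.8]
2 push 4.32 up 3.59 heel [9.  0.7 3.2]
3 push 6.55 up 3.67 heel [8.8 0.7 3.6]
p t 15.94 F [ 6.79 -2.15  0.63] heel(tray mm) [8.8 0.7 3.6] tilt 0.353 w 0.0593
```

```bash
cat >> m.py <<'E'
def lay(F0,t0=.35,relax=.001,tend=.14,goalup=6.0):
    d=Rp(TA,0)@np.array([1,0,0])
    p=get_state()["tcp_pos"]; heel=p-Rp(TA,t0)@np.array([.06,0,H])
    heel=heel+d*relax
    for t in [.30,.25,.21,.18]:
        move_l(tcp_for_heel(heel,t),rot=tool(TA,t),rate=.03)
    f=favg()-F0; print("t",t,"push",round(float(f@d),2),"up",round(float(f[2]),2),"heel",(heel_now()*1e3).round(1))
    up0=f[2]
    while t>tend:
        t-=.01
        move_l(tcp_for_heel(heel,t),rot=tool(TA,t),rate=.02); f=favg(6)-F0
        print("t",round(t,3),"push",round(float(f@d),2),"up",round(float(f[2]),2),"tau",(get_state()["ft_torque"]).round(2),"heel",(heel_now()*1e3).round(1))
        if f[2]>max(up0,0)+2.0 and t<.165: break
    return t
def release():
    command_gripper(.078); rep("open")
    s=get_state(); z=s["tool_rot"][:,2]
    move_l(s["tcp_pos"]-z*.06,rate=.08)
E
python3 - <<'E'
from m import *
lay(np.array([.3,0,-2]))
rep("l")
snap("side_w4",(220,130,380,230),5)
E
```

```text
t 0.18 push 0.44 up 2.1 heel [9.  0.6 3.4]
t 0.17 push -0.85 up 1.73 tau [ 0.04  0.22 -0.04] heel [9.1 0.6 3.4]
t 0.16 push -0.63 up 2.1 tau [0.01 0.13 0.  ] heel [9.9 0.8 3.8]
t 0.15 push -2.92 up 6.64 tau [-0.12  0.33 -0.02] heel [10.   0.8  4.3]
l t 18.17 F [-2.34 -1.41  4.47] heel(tray mm) [10.   0.8  4.3] tilt 0.15 w 0.0594
```

View pics/side_w4.png

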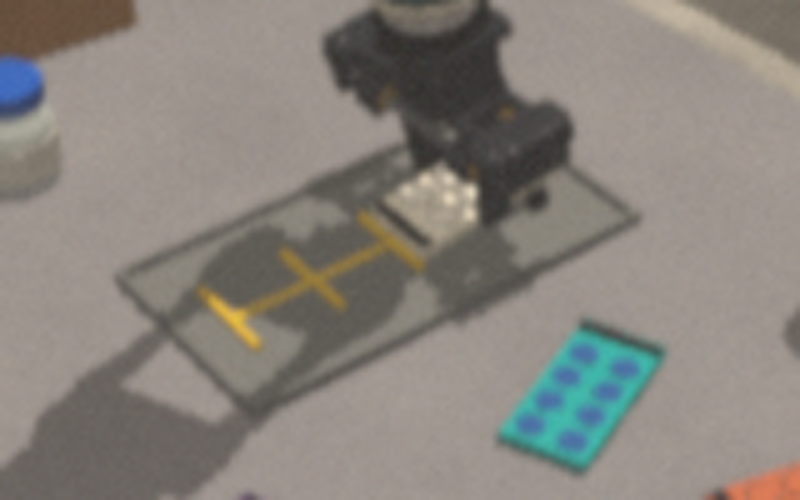

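The head is on the bar at 0.15 rad. The heel has backed off by about 1 mm, so I press it home again and release.

```bash
python3 - <<'E'
from m import *
press(np.array([.3,0,-2]),t=.152,goal=2,maxn=5)
release()
snap("side_w5",(220,130,380,230),5)
rep("e")
E
```

```text
0 push -0.52 up 3.8 heel [9.1 0.9 4.1]
1 push 0.61 up 2.44 heel [8.  0.8 4.1]
2 push 4.44 up 0.98 heel [7.8 0.8 4.4]
open t 19.83 F [-0.32  0.67  0.18] heel(tray mm) [6.4 0.8 4. ] tilt 0.151 w 0.0779
e t 20.78 F [-0.59 -0.55  0.9 ] heel(tray mm) [-3.1  0.6 62.5] tilt 0.151 w 0.0782
```

View pics/side_w5.png

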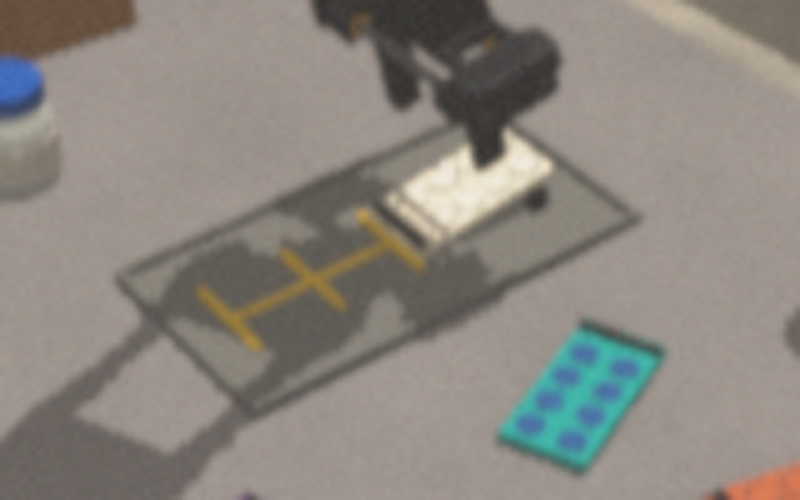

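```bash
cat > step.py <<'E'
from m import *
import sys
def first(n,hx):
    pick(n); snap("wrist_%s1"%n)
    over(hx,z=.015)
    F0=favg(); np.save("F0.npy",F0); print("F0",F0.round(2))
    home(hx)
    press(F0,goal=5,step=.001)
    wait(.1)
    snap("side_%s2"%n,(220,130,380,230),5); rep("pressed")
if __name__=="__main__": first(sys.argv[1],float(sys.argv[2]))
E
python3 step.py blue -.042
```

```text
above t 22.55 F [0.69 0.26 0.  ] heel(tray mm) [-175.6 -338.2  117.1] tilt 0.001 w 0.0879
False
False
down t 24.02 F [-1.1   0.26  0.39] heel(tray mm) [-176.7 -338.5   -0.4] tilt -0.001 w 0.0884
grip t 24.57 F [0.17 0.16 1.33] heel(tray mm) [-1.761e+02 -3.386e+02  2.000e-01] tilt 0.0 w 0.0595
lift t 25.96 F [ 1.01  0.47 -2.46] heel(tray mm) [-177.3 -338.3  245.6] tilt -0.003 w 0.0593
over t 27.35 F [ 0.13  0.15 -1.24] heel(tray mm) [-42.   -0.9 196.4] tilt 0.349 w 0.0593
low t 29.02 F [ 1.34 -0.14 -1.4 ] heel(tray mm) [-41.2   0.4  16. ] tilt 0.352 w 0.0592
F0 [-0.13  0.11 -1.81]
touch True
floor t 30.13 F [1.59 0.84 2.23] heel(tray mm) [-41.4   0.1   2.4] tilt 0.351 w 0.0595
slide True
home t 30.85 F [0.53 0.06 1.68] heel(tray mm) [-54.4  -0.    2.5] tilt 0.351 w 0.0589
held t 31.15 F [-2.07 -0.52  0.42] heel(tray mm) [-54.   -0.    2.3] tilt 0.351 w 0.0593
push along tray x -2.56
0 push 1.48 up 4.06 heel [-54.5   0.2   2.7]
1 push 5.24 up 3.94 heel [-54.7   0.3   3.1]
pressed t 32.12 F [ 5.24 -2.19  2.48] heel(tray mm) [-54.7   0.3   3.1] tilt 0.352 w 0.059
```

View pics/side_blue2.png

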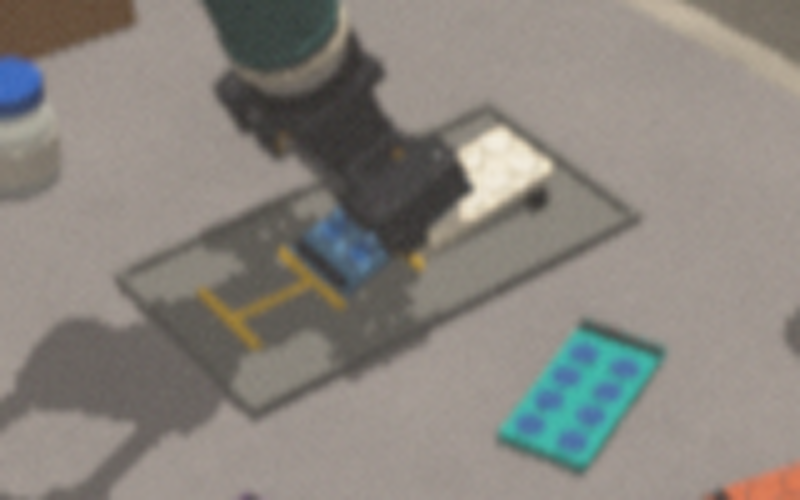

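View pics/wrist_blue1.png

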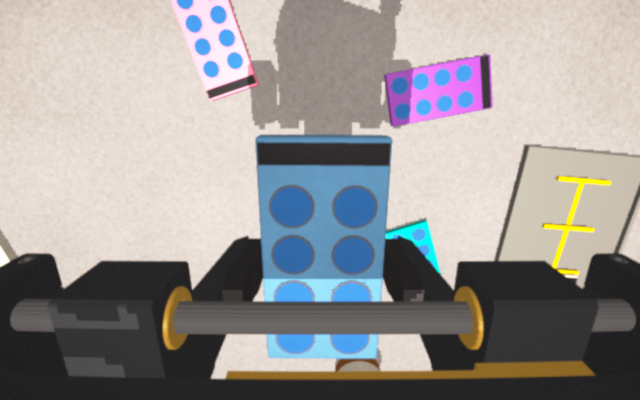

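Blue is pressed home at rib 2, about (315,275) in the crop, with a 5 N push and tilted. Next I lay it.

```bash
cat > fin.py <<'E'
from m import *
import sys
F0=np.load("F0.npy"); n=sys.argv[1]
t=lay(F0); rep("l")
press(F0,t=t,goal=2.5,maxn=5)
release(); rep("e")
snap("side_%s5"%n,(220,130,380,230),5)
E
python3 fin.py blue
```

```text
t 0.18 push -0.19 up 2.87 heel [-54.6   0.    2.8]
t 0.17 push -4.22 up 6.93 tau [-0.01  0.61  0.04] heel [-54.6   0.1   3.4]
t 0.16 push -5.97 up 10.68 tau [-0.04  0.79 -0.02] heel [-54.7   0.1   3.9]
l t 33.98 F [-6.07 -0.27  9.36] heel(tray mm) [-54.7   0.1   3.9] tilt 0.159 w 0.0592
0 push -1.11 up 4.41 heel [-55.8   0.1   3.8]
1 push 3.44 up 0.96 heel [-55.9   0.1   3.9]
open t 35.21 F [0.5  0.42 0.08] heel(tray mm) [-57.    0.1   3.7] tilt 0.159 w 0.0779
e t 36.11 F [-0.57 -0.06 -0.2 ] heel(tray mm) [-66.9  -0.1  62.6] tilt 0.159 w 0.0782
```

View pics/side_blue5.png

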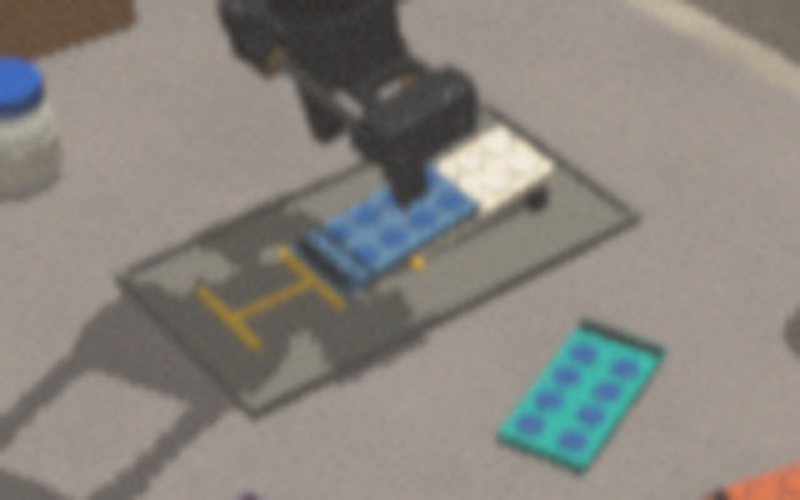

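```bash
python3 - <<'E'
from m import *
T,S=pickle.load(open("pic.pkl","rb")) if __import__("os").path.exists("pic.pkl") else (None,None)
if S is None: T,S=get_image("top"),get_image("side")
print(unproject(S,[[394,190]],0),unproject(T,[[376,124]],0)); print(poses["brown"],poses["brown_T"])
x,y,a=poses["brown"]
b=unproject(S,[[394,190]],0)[0,:2]-[x,y]; c,s=np.cos(a),np.sin(a); print("bottle in plate frame",b@np.array([[c,-s],[s,c]]))
print(solve_ik([x,y,.003],tool(a,0)))
E
```

```text
[[ 0.79904079 -0.04240039  0.        ]] [[ 0.76327096 -0.05236229  0.        ]]
[ 0.62930308 -0.13656634 -0.33470851] [ 0.62897473 -0.13663909 -0.33733305]
bottle in plate frame [0.12938537 0.14469811]
[-1.44600615e+01  2.50635312e+01  1.05909353e+02 -2.54444375e-14
  4.90271163e+01 -8.52826765e+01]
```

The bottle's estimated position leaves the gripper at least 30 mm of clearance. I pick brown, arriving from high up.

```bash
python3 - <<'E'
from m import *
x,y,a=poses["brown"]
move_ptp([x,y,.25],tool(a,0))
from step import first
first("brown",-.107)
E
```

```text
above t 38.58 F [ 0.4  -0.42  0.81] heel(tray mm) [   2.3 -336.8  117.5] tilt 0.0 w 0.0879
False
False
down t 40.06 F [0.69 0.29 0.43] heel(tray mm) [   1.4 -336.7   -0.6] tilt -0.001 w 0.0881
grip t 40.61 F [0.29 0.6  0.15] heel(tray mm) [ 2.000e+00 -3.368e+02  2.000e-01] tilt 0.0 w 0.0592
lift t 41.99 F [ 0.28 -0.72 -2.59] heel(tray mm) [   0.9 -336.6  245.3] tilt -0.003 w 0.0591
over t 43.43 F [-0.26  0.4  -2.02] heel(tray mm) [-106.3   -0.5  196.9] tilt 0.35 w 0.0594
low t 45.1 F [ 0.32 -0.79 -1.42] heel(tray mm) [-106.2    0.4   15.9] tilt 0.352 w 0.0591
F0 [ 0.25 -0.26 -1.86]
touch True
floor t 46.21 F [ 1.45 -0.1   2.03] heel(tray mm) [-1.065e+02  1.000e-01  2.700e+00] tilt 0.351 w 0.0592
slide True
home t 46.92 F [ 0.71 -1.05  1.23] heel(tray mm) [-1.19e+02 -1.00e-01  2.90e+00] tilt 0.351 w 0.0592
held t 47.22 F [-1.44  0.05  0.14] heel(tray mm) [-118.7   -0.     2.7] tilt 0.351 w 0.0592
push along tray x -1.24
0 push 2.56 up 4.08 heel [-1.191e+02  1.000e-01  3.000e+00]
1 push 5.42 up 3.79 heel [-1.194e+02  1.000e-01  3.500e+00]
pressed t 48.17 F [ 4.99 -3.62  2.44] heel(tray mm) [-1.194e+02  1.000e-01  3.500e+00] tilt 0.352 w 0.0595
```

View pics/side_brown2.png

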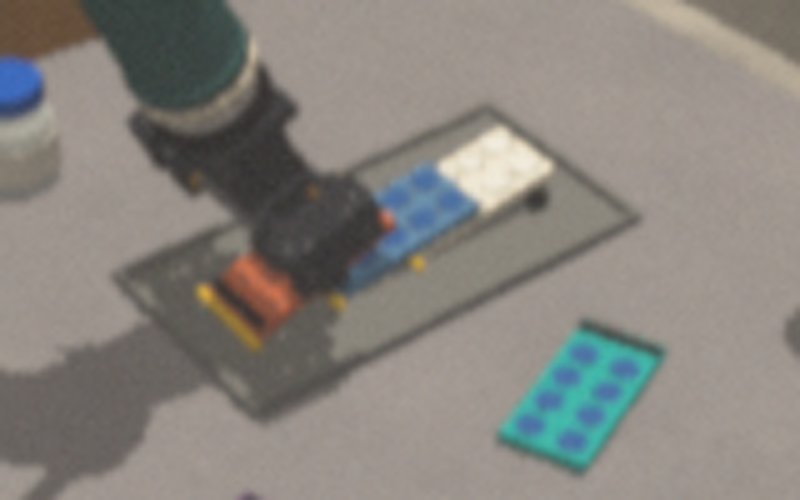

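View pics/wrist_brown1.png

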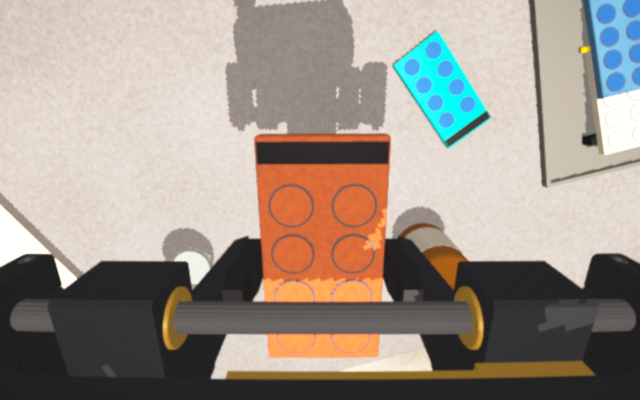

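Brown sits in the jaws like the others, and it is pressed on rib 3 at about (235,310) with 5 N. I lay it and release.

```bash
python3 fin.py brown; python3 - <<'E'
from m import *
s=get_state(); p=s["tcp_pos"].copy(); p[2]+=.12; p[0]-=.05
move_l(p,rate=.2); goto_joints([-40,15,92,0,73,-2]); rep("away")
T=get_image("top"); pickle.dump(T,open("Tend.pkl","wb"))
cv2.imwrite("pics/top_end.png",cv2.resize(T["image"][115:260,220:320,::-1],None,fx=4,fy=4,interpolation=cv2.INTER_CUBIC))
cv2.imwrite("pics/top_full.png",T["image"][:,:,::-1])
S=snap("side_end",(220,130,380,230),5);pickle.dump(S,open("Send.pkl","wb"))
E
```

```text
t 0.18 push 0.38 up 2.34 heel [-118.9   -0.     3.3]
t 0.17 push -3.69 up 5.28 tau [0.07 0.68 0.02] heel [-1.192e+02 -1.000e-01  3.500e+00]
t 0.16 push -6.6 up 9.67 tau [0.01 0.9  0.06] heel [-119.2   -0.     4. ]
l t 50.03 F [-6.07  0.65  7.99] heel(tray mm) [-119.2   -0.     4. ] tilt 0.158 w 0.0591
0 push -2.69 up 3.9 heel [-1.202e+02 -1.000e-01  3.900e+00]
1 push 2.71 up 0.96 heel [-120.4    0.     4. ]
open t 51.27 F [ 0.11 -0.52 -0.28] heel(tray mm) [-121.4    0.     3.8] tilt 0.16 w 0.0779
e t 52.17 F [0.76 0.58 0.4 ] heel(tray mm) [-131.3   -0.2   62.8] tilt 0.16 w 0.0784
away t 55.31 F [ 0.15  0.54 -0.55] heel(tray mm) [  18.4 -584.8  236.2] tilt -0.0 w 0.0779
```

View pics/top_end.png

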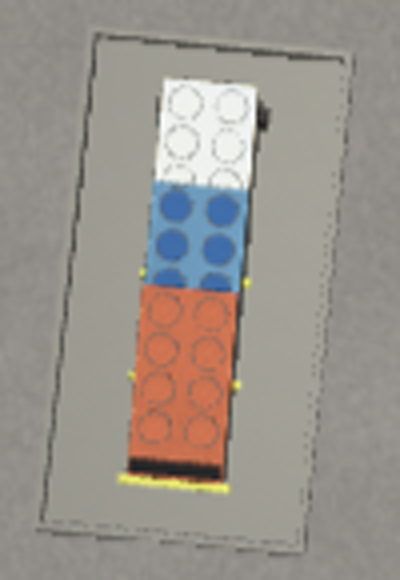

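View pics/side_end.png

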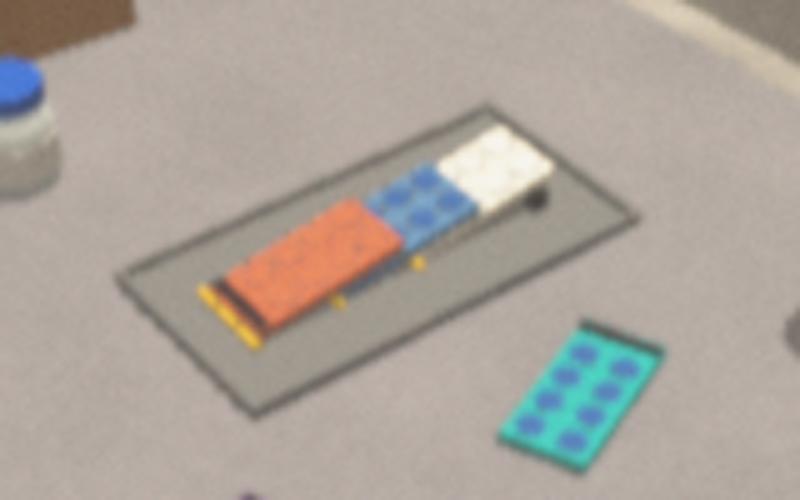

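View pics/top_full.png

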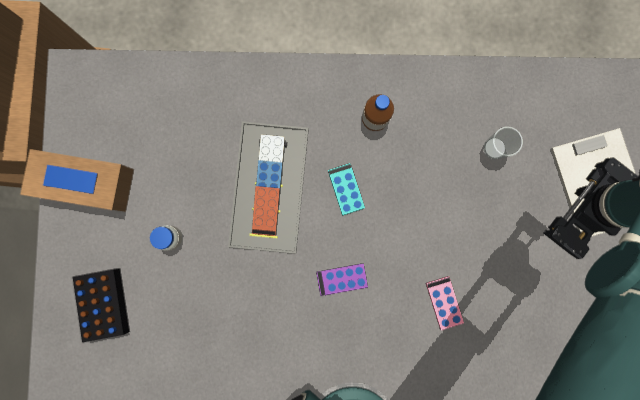

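The fan looks right. I check it against the projected model before handing in.

```bash
python3 - <<'E'
from m import *
T=pickle.load(open("Tend.pkl","rb"));S=pickle.load(open("Send.pkl","rb"))
ims=[]
for p,(c0,r0,c1,r1) in((T,(225,120,315,255)),(S,(230,140,370,230))):
    f=4; im=cv2.resize(p["image"][r0:r1,c0:c1],None,fx=f,fy=f,interpolation=cv2.INTER_CUBIC)
    for hx,col in((.0085,(0,0,0)),(-.0565,(255,0,255)),(-.1215,(0,255,0))):
        R=Rp(TA,.153)
        P=np.array([tr(hx,0,.004)+R@np.array([a,b,.01]) for a,b in((0,.03),(.12,.03),(.12,-.03),(0,-.03))])
        uv=(project(p,P)+.5-[c0,r0])*f-.5
        cv2.polylines(im,[np.round(uv).astype(np.int32)],True,col,1)
    ims.append(im)
h=max(i.shape[0] for i in ims)
ims=[cv2.copyMakeBorder(i,0,h-i.shape[0],0,0,cv2.BORDER_CONSTANT) for i in ims]
o=np.hstack(ims); o=cv2.resize(o,None,fx=min(1,800/o.shape[1]),fy=min(1,800/o.shape[1]))
cv2.imwrite("pics/model.png",o[:,:,::-1])
for n in("reagent","beaker","jar"): pass
E
```

```text
(no output)
```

View pics/model.png

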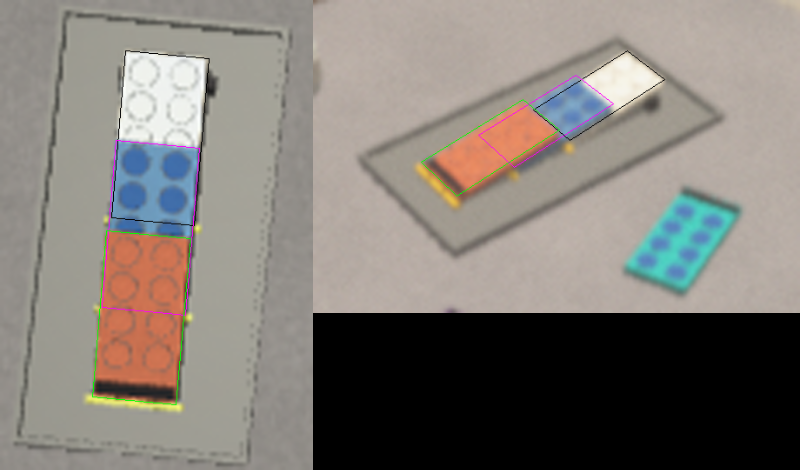

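The model outlines, with the plates in their correct resting places, match both views to about a pixel. The bottle, beaker and jar show at the same pixels as at the start. I hand in.

```bash
python3 -c "
from cell import *
close_job(); print(get_state()['time'])"
```

```text
the job is handed in; nothing more can be done
the job is handed in; nothing more can be done
```

I laid the three plates as a fan in the tray (white at rib 1, blue at rib 2, brown at rib 3) and handed the job in at about 55 s. No verdict was reported.

- **Placing:** I held each plate at 0.35 rad and slid its heel along the floor towards the robot. I pressed it against its rib until I read a steady 5–6.5 N. Each head came down at about 0.15–0.16 rad, and I nudged each heel home again before letting go.
- **Contact forces:** The wrist readings I took while pressing and laying reached about 11 N, well under the 35 N limit.
- **Final checks:** In the top and side pictures the plates match the model of the correct fan to about a pixel (about 2.5 mm). The spacing between plates, taken from their head ends in the top picture, is about 64 and 65 mm. By eye, the plates are at most about 2 mm off the middle line, and the bottle, beaker and jar show at the same pixels as at the start.
- **What disagreed:**
  - The first stop of each slide did not keep its force, so I pressed again in 1 mm steps.
  - Heel positions worked out from the arm differed by 1–2 mm from the camera's rib positions, which fits the calibration and grasp error.
  - The network did not find the tray properly, so I located it from the liner and the yellow ribs.

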